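Swap the shelf lights at the shop counter

TASK

The counter has three rocker switch boxes for the shelf display lights, told apart by their yellow, pink and blue star tags; a rocker is on when its green-banded end is down. First switch the yellow-tagged one off, then switch the pink-tagged one on, so that each rocker snaps fully over. Leave the blue-tagged one on throughout.

Things in the scene. Friction and masses are not known exactly. Their poses are not given: they have to be found in the camera images.
- yellow_end (a point): Yellow-starred switch, on at the start. Point on its rocker's upper face, 30 mm from the rocker's centre towards the green-banded end; moves with it. x axis: along the rocker to the banded end, z: out of the face. All three are alike: point at z 0.045 m = on (band down), 0.057 = off. The mirror point for pushing the unmarked end is 59 mm behind (level, along -x), at 0.057 when on, 0.045 when off.
- pink_end (a point): Pink-starred switch, off at the start; point and axes as for yellow. The white rocker, 84 x 44 x 10 mm, pivots on its level cross axis at z 0.046 m, +-0.2 rad. It is bistable: about 6 N down, 30 mm from the centre, starts it; the force falls to nothing at level (upper face at z 0.051 m) and beyond that it snaps over by itself and stays. The push points are clear of the box top, at z 0.040 m.
- blue_end (a point): Blue-starred switch, on at the start, to stay on; point and axes as for yellow. Each switch is a grey box 140 x 80 x 40 mm screwed to the counter, with the white rocker on top and a starburst tag about 40 mm across beyond the rocker's unmarked end. The box centre lies 48 mm behind the point (-x). Any of the three may stand left, middle or right, turned up to 1.5 rad either way.

How it is judged (in metres and radians):
On the way, in this order (a step that is already met when the one before it is completed fails the run):
1. the yellow-tagged switch is off while the pink-tagged one is still off (height (world z) of each of yellow_end, pink_end above 0.054 m), for 0.1 s.
2. the pink-tagged switch is on and the yellow-tagged one still off (height (world z) of pink_end below 0.048 m and height (world z) of yellow_end above 0.054 m), for 0.1 s.
At the end, for the whole second after the job is handed in: The yellow-tagged rocker is off (its point above z = 0.054 m), the pink-tagged one is on (below 0.048 m) and the blue-tagged one is on (below 0.048 m) (all of step 2 and height (world z) of blue_end below 0.048 m); the robot touches nothing.
It fails at once if the blue-tagged switch is switched off, even for a moment (height (world z) of blue_end above 0.051 m).
It also fails if it takes over 35 s, if anything falls off the work surface, if the arm or the gripper's body presses on something with over 40 N, if the wrist force passes 120 N, or if a joint passes its speed limit or range.

ROBOT

A 6-joint arm with a two-finger parallel gripper is mounted at the origin on the work surface. World frame = base frame: x ahead of the robot, y to its left, z up, the work surface at z = 0. Lengths are in mm, angles in rad, forces in N, time in s.
With the tool pointing down it reaches from about 350 to 975 mm from the base axis. Payload 7.1 kg.
Tool frame: the origin (TCP) lies on the centre line of the jaws, within the pads' length; the fingertips stand 14 mm ahead of it and the grasp point (between the pads) lies 5 mm behind it; x points along the fingers, z is the direction in which the jaws open and shut, and the axes are right-handed (so a half turn about x gives the same grasp; the last joint's range is limited). The gripper opens to 88 mm and grips with 3 to 60 N. Pads are 20 mm wide; open, the fingers measure 115 mm over their backs; the gripper's body (75 mm by 178 mm) begins 61 mm behind the grasp point.
Start: joints at [-1.367, 0.423, 1.63, -0, 1.089, -0.019], TCP at [138.12, -609.53, 207.775] pointing down, gripper open.
Joint ranges: [-3, 3], [-0.9, 2.11], [0.09, 2.58], [-1.31, 4.45], [0.11, 2.69], [-2.54, 2.54]. Speed limits (rad/s): [2.39, 2.39, 3.01, 3.14, 3.14, 3.14].

INTERFACE

Orientations are given as a rotation vector (axis times angle).
In Python, from workcell import ctrl gives the robot as it stands.
- The arm moves only by the tool servo_tool, never from a script. Its argument "plan" is a list that holds one entry, the list of rows, each a list of 7 numbers: the shift along the tool's x, y, z in cm, then the turn, a rotation vector about the tool's x, y, z in rad, then the finger opening in cm, from 0 to 8.78. A call has 1 to 8 rows; each row is the pose to reach, as a shift and turn from the pose commanded when the call began, along the tool's axes at that moment; what a row does not reach only later rows make up. A row lasts 1/12 s, in which the tool goes at most 41.7 mm and 7.16 degrees, less where a joint would pass 70% of its speed; a pose out of reach is approached as far as the arm can. A call with a gripper value outside its range is refused whole. The fingers move at their own pace and stop on an object; the grip force is fixed at half the most. Time passes only in rows, so rows that repeat a pose let the fingers close. It gives the time, the measured TCP pose, the force and the opening at its end, in the units of the state.
- ctrl.get_obs(): the state, without advancing time (a new reading comes with each control period).
- ctrl.get_image(name): name is "scene" or "top"; returns the picture (384x512x3 uint8, red, green, blue); there is no depth.
- ctrl.calibration(name): a dict with "K" (3x3 intrinsics, pixels), "view" (4x4, takes a point from world to camera coordinates). Camera axes: x right, y up, looking along -z (the intrinsics and any distortion apply to the point x, -y, -z); pixel columns grow to the right and rows downward; lengths in mm; the calibration is good to about 2 mm. A picture is of the moment at which its call begins. calibration takes no time and is no camera call.
- ctrl.close_job(): hands the job in, once; it reports no verdict.
The state is a dict: "t": time; "qpos": joint angles; "qvel": joint speeds; "joint_torque": joint torques, N m; "ee_pos": TCP position; "orientation": TCP orientation; "ft_force": force on the tool from outside, world axes, zero at the start; "moment": the same for the moment, N m; "width": finger opening in mm.
Only numpy, scipy, OpenCV 4.12 (cv2) and the standard library are available. Lean on these libraries where they do the work, as an engineer would, in place of code of your own. Each camera call takes 0.05 s, during which the arm holds its last target.

## Working session

There is one attempt and no reset: what is moved stays moved. The work goes in short steps, Python scripts to look and compute and a tool call to move; the robot and the scene stay as the last step left them, time stands still between calls to the robot, and variables do not carry over. Pictures are saved under pics/ and viewed, and the job is handed in when it is done.

Besides the shell and the picture viewer there is one more tool, called after "Emit:" by a JSON object that holds its "method" and its "body", one argument or row to a line. servo_tool: Moves the arm, as the interface text tells. Its arguments: {"type":"object","properties":{"plan":{"type":"array","items":{"type":"array","items":{"type":"array","items":{"type":"number"}}}}},"required":["plan"]}

```bash
mkdir -p pics
python3 - <<'E'
from workcell import ctrl
import cv2,numpy as np
for n in("scene","top"):
    im=ctrl.get_image(n); cv2.imwrite(f"pics/{n}0.png",im[:,:,::-1]); c=ctrl.calibration(n); print(n,{k:np.round(v,4).tolist() if not isinstance(v,str) else v for k,v in c.items()})
print(ctrl.get_obs())
E
```

```text
scene {'K': [[378.1818, 0.0, 259.0651], [0.0, 378.1818, 193.4562], [0.0, 0.0, 1.0]], 'view': [[0.4397, 0.898, -0.0151, -241.7479], [-0.4952, 0.2564, 0.8301, 208.0062], [0.7493, -0.3575, 0.5575, -1395.7414], [0.0, 0.0, 0.0, 1.0]]}
top {'K': [[365.7893, 0.0, 257.5453], [0.0, 365.7893, 195.1097], [0.0, 0.0, 1.0]], 'view': [[-0.0069, -0.9999, 0.0152, -22.7235], [0.9954, -0.0054, 0.0955, -540.2027], [-0.0954, 0.0158, 0.9953, -789.9874], [0.0, 0.0, 0.0, 1.0]]}
{'t': 0.1, 'qpos': array([-1.36700250e+00,  4.23750753e-01,  1.63061772e+00, -2.38230679e-05,
        1.08861022e+00, -1.89836771e-02]), 'qvel': array([-0.00027459, -0.00180326, -0.00034169, -0.00232797,  0.00229352,
       -0.00114928]), 'joint_torque': array([-2.25538038e-04, -5.45610452e+01, -2.74325663e+01,  6.45580678e-02,
        1.88889646e-02, -3.37231802e-05]), 'ee_pos': array([ 138.00779378, -609.02744047,  207.08635713]), 'orientation': array([ 1.04441707,  1.30748877, -1.0429635 ]), 'ft_force': array([-1.2312419 ,  1.14949846,  0.26360154]), 'moment': array([0.02679784, 0.01666826, 0.04561969]), 'width': 87.80279596044579}
```

View pics/top0.png

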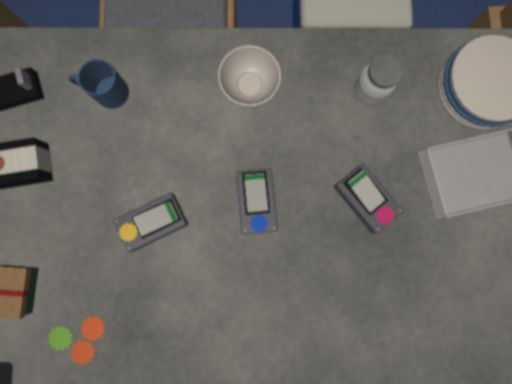

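View pics/scene0.png

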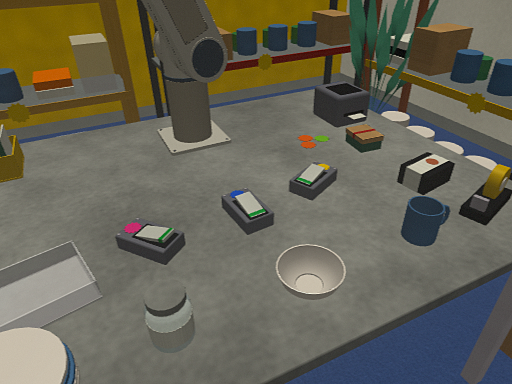

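The top view shows the yellow tag at (128,232) with its rocker at about (156,219) and the band on the right. The blue tag is at (259,224) with the band up. The pink tag is at (385,215) with its rocker at about (367,192) and the band up-left. Next I'll measure these.

```bash
cat > h.py <<'E'
from workcell import ctrl
import cv2,numpy as np
def ray(n,uv,z):
    c=ctrl.calibration(n);K=np.array(c["K"]);V=np.array(c["view"]);R,t=V[:3,:3],V[:3,3]
    d=np.linalg.inv(K)@[uv[0],uv[1],1]; d=R.T@(d*[1,-1,-1]); o=-R.T@t
    return o+d*(z-o[2])/d[2]
def proj(n,p):
    c=ctrl.calibration(n);K=np.array(c["K"]);V=np.array(c["view"])
    q=V[:3,:3]@p+V[:3,3]; q=K@(q*[1,-1,-1]); return q[:2]/q[2]
E
python3 - <<'E'
from h import *
print([k for k in ctrl.calibration("top")])
for n,wins in (("top",dict(yellow=(105,185,85,70),blue=(228,160,55,80),pink=(328,158,80,80))),("scene",dict(yellow=(285,155,60,50),blue=(215,180,65,55),pink=(110,215,80,50)))):
  im=cv2.imread(f"pics/{n}0.png"); hsv=cv2.cvtColor(im,cv2.COLOR_BGR2HSV)
  hue=dict(yellow=(18,35),blue=(105,125),pink=(160,176))
  for k,(x,y,w,h) in wins.items():
    H=hsv[y:y+h,x:x+w].astype(int)
    def cen(m):
        a=np.argwhere(m); return a[:,::-1].mean(0)+[x,y],len(a)
    tag=cen((H[...,1]>130)&(H[...,0]>=hue[k][0])&(H[...,0]<=hue[k][1]))
    g=cen((H[...,1]>120)&(H[...,0]>45)&(H[...,0]<80))
    m=((H[...,2]>165)&(H[...,1]<60))|((H[...,1]>120)&(H[...,0]>45)&(H[...,0]<80))
    r=cv2.minAreaRect(np.argwhere(m)[:,::-1].astype(np.float32)); rc=np.array(r[0])+[x,y]
    T=ray(n,tag[0],40.5);Rm=ray(n,rc,51);Gp=ray(n,g[0],43 if k!="pink" else 59)
    d=Gp-T;yaw=np.arctan2(d[1],d[0]);u=np.array([np.cos(yaw),np.sin(yaw)])
    print(n,k,"tag",tag,"g",g,"rect",rc,r[1],"T",T[:2].round(1),"R",Rm[:2].round(1),"G",Gp[:2].round(1),"yaw",yaw.round(3),"yawTR",np.arctan2(*(Rm-T)[1::-1]).round(3),"TR",np.linalg.norm(Rm-T).round(1),"RG",np.linalg.norm((Gp-Rm)[:2]).round(1))
  cv2.imwrite(f"pics/{n}z.png",cv2.resize(im[150:255,100:420] if n=="top" else im[150:270,100:350],None,fx=2.5,fy=2.5,interpolation=2))
E
```

```text
['K', 'view']
top yellow tag (array([127.90707965, 231.69026549]), 226) g (array([170.54716981, 211.39622642]), 53) rect [170.45361328 211.02061844] (20.10385513305664, 2.639899730682373) T [460.9 254.6] R [504.4 161.5] G [504. 163.] yaw -1.131 yawTR -1.134 TR 103.3 RG 1.6
top blue tag (array([258.53271028, 222.70093458]), 214) g (array([253.93181818, 176.52272727]), 44) rect [253.93442917 176.27868843] (2.535000801086426, 20.098936080932617) T [478.4 -27.5] R [578.8 -18.1] G [579.4 -18.1] yaw 0.093 yawTR 0.094 TR 101.4 RG 0.6
top pink tag (array([384.61946903, 214.69026549]), 226) g (array([356.5       , 179.45238095]), 42) rect [365.85173416 190.90220642] (31.677391052246094, 19.208633422851562) T [ 494.1 -304. ] R [ 545.6 -261.2] G [ 569.7 -239.3] yaw 0.708 yawTR 0.693 TR 67.8 RG 32.6
scene yellow tag (array([324.35897436, 166.05128205]), 39) g (array([303.75 , 180.275]), 40) rect [310.25000381 174.24999809] (13.435027122497559, 26.870054244995117) T [458.8 261.1] R [494.  188.6] G [502.2 162.7] yaw -1.156 yawTR -1.119 TR 81.2 RG 27.2
scene blue tag (array([235.81967213, 193.        ]), 61) g (array([256.5862069 , 212.17241379]), 58) rect [250.23301697 203.34056854] (29.320125579833984, 16.8536434173584) T [470.2 -29.5] R [544.7 -21.4] G [575.7 -18.8] yaw 0.101 yawTR 0.109 TR 75.7 RG 31.1
scene pink tag (array([132.34586466, 227.37593985]), 133) g (array([163.87719298, 234.50877193]), 57) rect [153.7621994  233.64024544] (35.006797790527344, 15.23955249786377) T [ 492.1 -305.1] R [ 551.8 -266.3] G [ 575.4 -247.8] yaw 0.602 yawTR 0.576 TR 72.0 RG 30.0
```

View pics/topz.png

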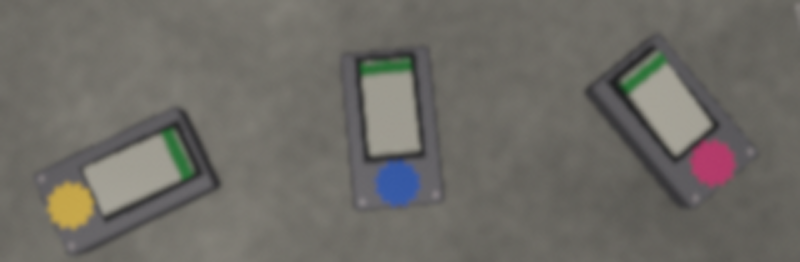

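Run:
```python
from h import *
from scipy.spatial.transform import Rotation as Ro
o=ctrl.get_obs();print(Ro.from_rotvec(o['orientation']).as_matrix().round(3))
n="top";im=cv2.imread("pics/top0.png");hsv=cv2.cvtColor(im,cv2.COLOR_BGR2HSV)
for k,(x,y,w,h) in dict(yellow=(105,185,85,70),blue=(228,160,55,80),pink=(328,158,80,80)).items():
    H=hsv[y:y+h,x:x+w].astype(int)
    m=((H[...,2]>135)&(H[...,1]<60)).astype(np.uint8)
    N,l,s,c=cv2.connectedComponentsWithStats(m); i=1+s[1:,4].argmax()
    m=((l==i)|((H[...,1]>120)&(H[...,0]>45)&(H[...,0]<80)))
    r=cv2.minAreaRect(np.argwhere(m)[:,::-1].astype(np.float32)); rc=np.array(r[0])+[x,y]
    b=[ray(n,p+[x,y],51)[:2].round(1).tolist() for p in cv2.boxPoints(r)]
    print(k,rc,r[1],r[2],ray(n,rc,51).round(1),b)
```

```text
[[-0.     0.975  0.221]
 [ 0.001  0.221 -0.975]
 [-1.     0.    -0.001]]
yellow [154.35037613 218.53649902] (20.117265701293945, 37.87845230102539) 64.98310089111328 [488.5 195.6  51. ] [[491.1, 241.2], [525.1, 168.6], [485.8, 149.8], [452.3, 222.2]]
blue [255.24801445 192.60016251] (35.28726577758789, 20.095796585083008) 85.42607879638672 [543.1 -20.7  51. ] [[579.9, 3.9], [583.2, -39.7], [506.6, -45.1], [503.5, -1.9]]
pink [366.70732117 191.63414764] (34.04588317871094, 19.36554718017578) 51.34019470214844 [ 544.  -263.1   51. ] [[560.0, -223.8], [586.5, -257.8], [527.9, -302.2], [501.9, -268.2]]
```

Emit:
{"method": "servo_tool", "body": {
  "plan": [
    [[0, 3.5, -2.3, -0.09, 0, 0, 0], [0, 7, -4.6, -0.18, 0, 0, 0], [0, 10.5, -6.9, -0.27, 0, 0, 0], [0, 14, -9.2, -0.36, 0, 0, 0], [0, 17.5, -11.5, -0.45, 0, 0, 0], [0, 21, -13.8, -0.54, 0, 0, 0], [0, 24.5, -16.1, -0.63, 0, 0, 0], [0, 28, -18.4, -0.72, 0, 0, 0]]
  ]
}}

```text
t: 0.77
ee_pos: [370.2, -367.6, 207.6]
orientation: [0.489, 1.515, -0.488]
ft_force: [0.5, -0.5, -0.5]
width: 37.8
```

```bash
cat >> h.py <<'E'
from scipy.spatial.transform import Rotation as Ro
def go(p,yaw):  # yaw: world direction of tool y
    o=ctrl.get_obs();R=Ro.from_rotvec(o['orientation']).as_matrix()
    c=np.cos(yaw);s=np.sin(yaw);y=np.array([c,s,0]);x=np.array([0,0,-1.]);Rt=np.c_[x,y,np.cross(x,y)]
    print("t",o['t'],"pos",o['ee_pos'].round(1),"f",o['ft_force'].round(1),"w",round(o['width'],1),"q",o['qpos'].round(2))
    print("shift cm",(R.T@(np.array(p)-o['ee_pos'])/10).round(2),"turn",Ro.from_matrix(R.T@Rt).as_rotvec().round(3))
E
python3 -c "
from h import *
go([477,221,150],2.01)"
```

```text
t 0.7667 pos [ 370.2 -367.6  207.6] f [ 0.5 -0.5 -0.5] w 37.8 q [-0.8   0.27  1.86  0.    1.01 -0.18]
shift cm [  5.78  54.01 -25.71] turn [-1.063 -0.    -0.   ]
```

Emit:
{"method": "servo_tool", "body": {
  "plan": [
    [[0, 3.4, -1.6, -0.08, 0, 0, 0], [0, 6.8, -3.2, -0.16, 0, 0, 0], [0, 10.2, -4.8, -0.24, 0, 0, 0], [0, 13.6, -6.4, -0.32, 0, 0, 0], [0, 17, -8, -0.4, 0, 0, 0], [0, 20.4, -9.6, -0.48, 0, 0, 0], [0, 23.8, -11.2, -0.56, 0, 0, 0], [0, 27.2, -12.8, -0.64, 0, 0, 0]]
  ]
}}

```text
t: 1.43
ee_pos: [425.3, -72.3, 207.7]
orientation: [-0.012, 1.571, 0.012]
ft_force: [0.2, -0.9, 0.2]
width: 0.0
```

```bash
python3 -c "
from h import *
go([477,221,150],2.01)"
```

```text
t 1.4333 pos [425.3 -72.3 207.7] f [ 0.2 -0.9  0.2] w 0.0 q [-0.2   0.13  2.04  0.    0.97 -0.21]
shift cm [ 5.77 29.25  5.63] turn [-0.424 -0.    -0.   ]
```

Emit:
{"method": "servo_tool", "body": {
  "plan": [
    [[0, 3.9, 0.8, -0.06, 0, 0, 0], [0, 7.8, 1.5, -0.12, 0, 0, 0], [0, 11.7, 2.3, -0.18, 0, 0, 0], [0, 15.6, 3, -0.24, 0, 0, 0], [1, 19.5, 3.8, -0.3, 0, 0, 0], [2.5, 23, 4.5, -0.36, 0, 0, 0], [4, 26.5, 5.1, -0.42, 0, 0, 0], [5.5, 29.2, 5.6, -0.42, 0, 0, 0]]
  ]
}}

```text
t: 2.1
ee_pos: [478.1, 221.2, 152.1]
orientation: [-0.342, 1.543, 0.342]
ft_force: [0.2, 0.4, -0.2]
width: 0.3
```

```bash
python3 -c "
from h import *
go([477,221,80],2.01)
for n in('top','scene'): cv2.imwrite(f'pics/{n}1.png',ctrl.get_image(n)[:,:,::-1])
im=cv2.imread('pics/top1.png'); a=cv2.resize(im[150:270,80:300],None,fx=2.5,fy=2.5)
im=cv2.imread('pics/scene1.png');b=cv2.resize(im[60:240,180:400],None,fx=2.5,fy=2.5,interpolation=2)[:300*2]
cv2.imwrite('pics/a1.png',b)
"
```

```text
t 2.1 pos [478.1 221.2 152.1] f [ 0.2  0.4 -0.2] w 0.3 q [ 0.41  0.36  1.89  0.    0.9  -0.03]
shift cm [ 7.21  0.03 -0.11] turn [-0.003  0.001 -0.   ]
```

View pics/a1.png

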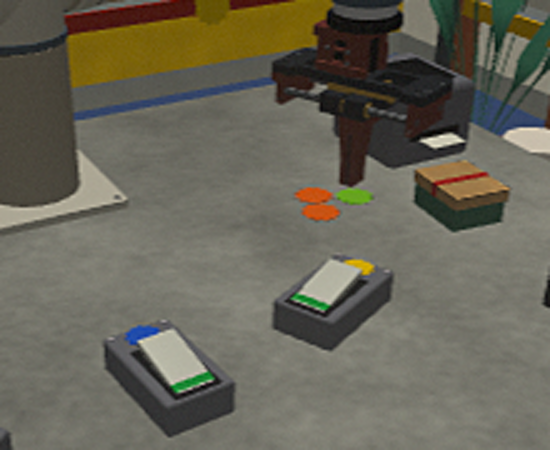

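View pics/top1.png

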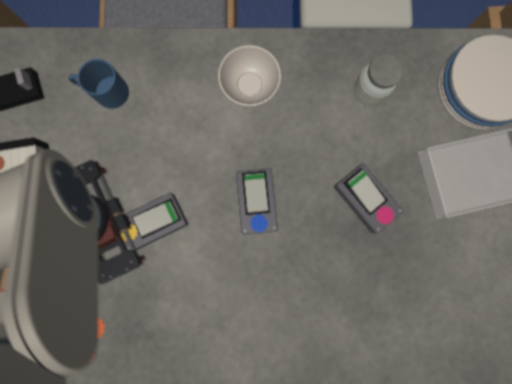

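The closed fingers hang over the unmarked (tag) end of the yellow switch, at about (350,180) in the crop, and nothing else is near. I'll lower them.

Emit:
{"method": "servo_tool", "body": {
  "plan": [
    [[2, 0, -0.1, 0, 0, 0, 0], [4, 0, -0.1, 0, 0, 0, 0], [6, 0, -0.1, 0, 0, 0, 0], [7.2, 0, -0.1, 0, 0, 0, 0], [7.2, 0, -0.1, 0, 0, 0, 0]]
  ]
}}

```text
t: 2.62
ee_pos: [475.3, 216.6, 78.6]
orientation: [-0.339, 1.549, 0.338]
ft_force: [-1.1, 0.3, 0.6]
width: 0.8
```

Emit:
{"method": "servo_tool", "body": {
  "plan": [
    [[0.3, 0, 0, 0, 0, 0, 0], [0.6, 0, 0, 0, 0, 0, 0], [0.9, 0, 0, 0, 0, 0, 0], [1.1, 0, 0, 0, 0, 0, 0]]
  ]
}}

```text
t: 2.95
ee_pos: [477.6, 218.1, 70.3]
orientation: [-0.338, 1.543, 0.339]
ft_force: [0.1, 0.0, -0.8]
width: 0.1
```

```bash
python3 -c "
from h import *
go([477,221,62],2.01)"
```

```text
t 2.95 pos [477.6 218.1  70.3] f [ 0.1  0.  -0.8] w 0.1 q [ 0.41  0.49  1.94 -0.    0.72 -0.03]
shift cm [0.83 0.29 0.06] turn [-0.007  0.001  0.   ]
```

Emit:
{"method": "servo_tool", "body": {
  "plan": [
    [[0, 0.3, 0, 0, 0, 0, 0], [0.2, 0.3, 0, 0, 0, 0, 0], [0.4, 0.3, 0, 0, 0, 0, 0], [0.6, 0.3, 0, 0, 0, 0, 0], [0.7, 0.3, 0, 0, 0, 0, 0], [0.8, 0.3, 0, 0, 0, 0, 0]]
  ]
}}

```text
t: 3.45
ee_pos: [475.8, 220.8, 61.6]
orientation: [-0.339, 1.544, 0.339]
ft_force: [-0.5, -0.3, -0.8]
width: 0.1
```

```bash
python3 -c "
from h import *
go([477,221,62],2.01)
im=ctrl.get_image('scene')[:,:,::-1];cv2.imwrite('pics/a2.png',cv2.resize(im[60:240,180:400],None,fx=2.5,fy=2.5,interpolation=2))
"
```

```text
t 3.45 pos [475.8 220.8  61.6] f [-0.5 -0.3 -0.8] w 0.1 q [ 0.41  0.5   1.94 -0.    0.7  -0.02]
shift cm [-0.04 -0.03  0.11] turn [-0.007 -0.     0.   ]
```

View pics/a2.png

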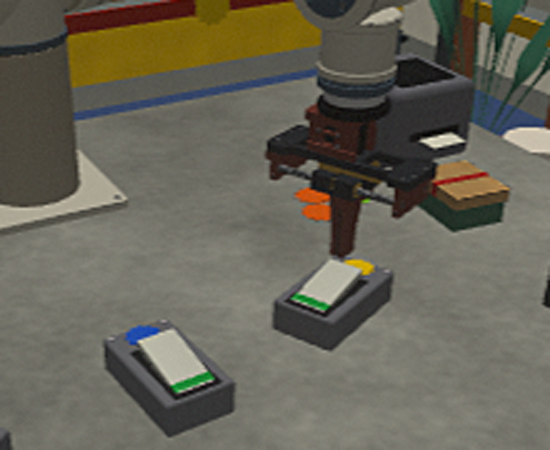

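```bash
python3 -c "
from h import *
o=ctrl.get_obs()
for z in (62,48): print(z,proj('scene',np.r_[o['ee_pos'][:2],z]),proj('top',np.r_[o['ee_pos'][:2],z]))
print(ray('scene',(316.8,160.8),48),ray('scene',(316.8,160.8),62))
for n in ('scene','top'):
  for k,p in dict(tag=[460,254.6,40.5],rc=[490,194,51],band=[504,163,43],push=[477,221,57]).items(): print(n,k,proj(n,np.array(p)).round(1))
for n in('top','scene'):
  im=ctrl.get_image(n)[:,:,::-1]
  cv2.imwrite(f'pics/b_{n}.png',cv2.resize(im[170:270,60:200] if n=='top' else im[120:210,260:360],None,fx=5,fy=5,interpolation=2))
"
```

```text
62 [316.55824628 165.36748105] [140.81815276 224.50799848]
48 [316.22055564 169.59502734] [142.79320322 224.60941081]
[432.66319701 251.0460681   48.        ] [453.45613742 236.22608547  62.        ]
scene tag [322.8 166.7]
scene rc [311.1 173.1]
scene band [304.2 180.6]
scene push [316.7 167.1]
top tag [127.9 232.1]
top rc [155.1 217.8]
top band [170.6 211.4]
top push [141.4 224. ]
```

View pics/b_scene.png

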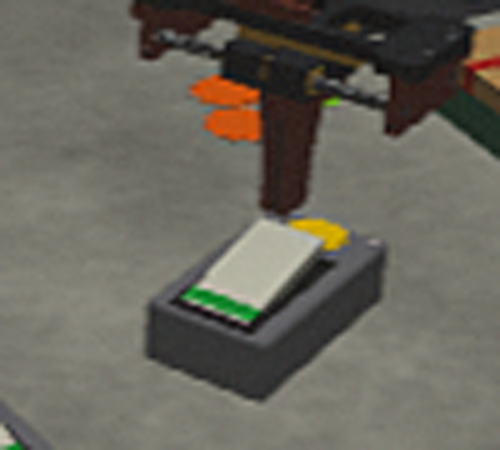

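View pics/b_top.png

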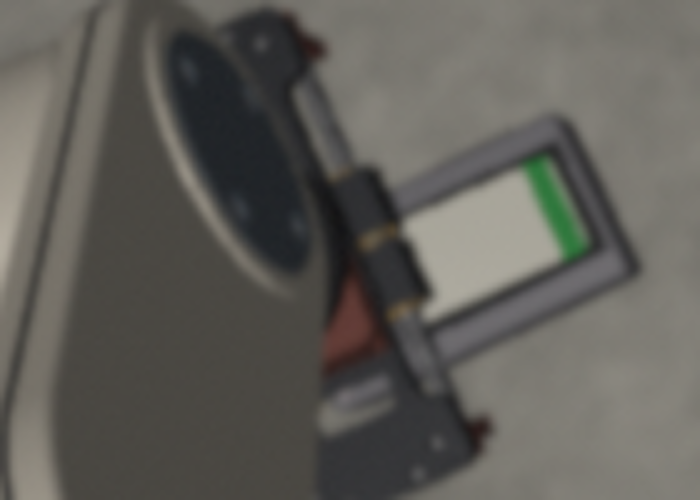

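```bash
python3 -c "
from h import *
im=cv2.imread('pics/scene1.png')
cv2.imwrite('pics/c.png',cv2.resize(im[60:160,270:390],None,fx=5,fy=5,interpolation=2))
for z in (152.1,138,166): print(z,proj('scene',np.array([478.1,221.2,z])),(proj('scene',np.array([478.1,221.2,z]))-[270,60])*5)
"
```

```text
152.1 [319.46995948 136.92897672] [247.34979738 384.64488361]
138 [319.09090483 141.6137735 ] [245.45452415 408.06886752]
166 [319.84933341 132.2402338 ] [249.24666705 361.20116899]
```

View pics/c.png

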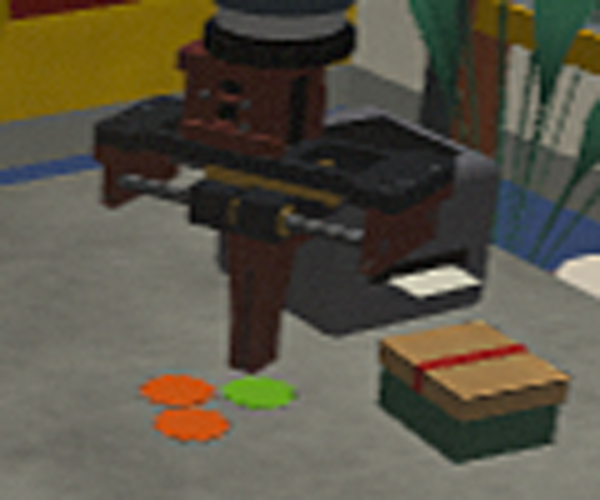

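The fingertip shows at crop (283,213), about 7 px above where the pose puts it, and the same offset appears in the earlier picture. So the closed tip is really about 20 mm higher than nominal. The zero force and the unmoved rocker agree with that. I'll lower further in small steps, watching the force.

Emit:
{"method": "servo_tool", "body": {
  "plan": [
    [[0.3, 0, 0.1, 0, 0, 0, 0], [0.6, 0, 0.1, 0, 0, 0, 0], [0.9, 0, 0.1, 0, 0, 0, 0], [0.9, 0, 0.1, 0, 0, 0, 0]]
  ]
}}

```text
t: 3.93
ee_pos: [476.4, 221.1, 52.1]
orientation: [-0.339, 1.545, 0.339]
ft_force: [-0.2, -0.3, -0.4]
width: 0.7
```

```bash
python3 -c "
from h import *
go([477,221,42],2.01)
im=ctrl.get_image('scene')[:,:,::-1];cv2.imwrite('pics/d1.png',cv2.resize(im[120:210,260:360],None,fx=5,fy=5,interpolation=2))
"
```

```text
t 3.9333 pos [476.4 221.1  52.1] f [-0.2 -0.3 -0.4] w 0.7 q [ 0.41  0.52  1.94 -0.    0.68 -0.02]
shift cm [ 1.01 -0.03  0.05] turn [-0.007 -0.001 -0.   ]
```

View pics/d1.png

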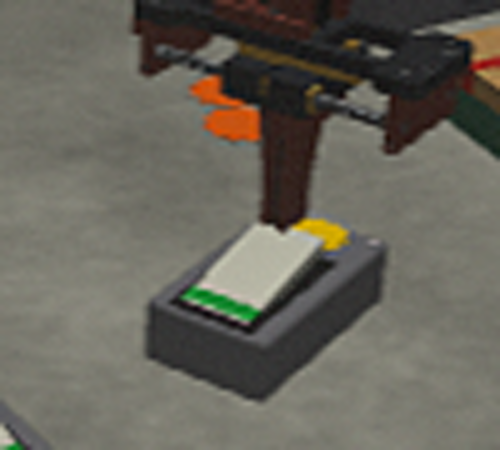

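The tip, at crop (283,230), is now just over the far end of the rocker, almost at the push point. I'll carry on down.

Emit:
{"method": "servo_tool", "body": {
  "plan": [
    [[0.2, 0, 0, 0, 0, 0, 0], [0.4, 0, 0, 0, 0, 0, 0], [0.6, 0, 0, 0, 0, 0, 0], [0.7, 0, 0, 0, 0, 0, 0], [0.7, 0, 0, 0, 0, 0, 0]]
  ]
}}

```text
t: 4.4
ee_pos: [476.6, 221.2, 45.5]
orientation: [-0.339, 1.545, 0.339]
ft_force: [0.2, 0.4, 0.7]
width: 0.5
```

```bash
python3 -c "
from h import *
go([477,221,42],2.01)
im=ctrl.get_image('scene')[:,:,::-1];cv2.imwrite('pics/d2.png',cv2.resize(im[120:210,260:360],None,fx=5,fy=5,interpolation=2))
"
```

```text
t 4.4 pos [476.6 221.2  45.5] f [0.2 0.4 0.7] w 0.5 q [ 0.41  0.53  1.94  0.    0.67 -0.02]
shift cm [ 0.35 -0.03  0.03] turn [-0.007 -0.    -0.   ]
```

View pics/d2.png

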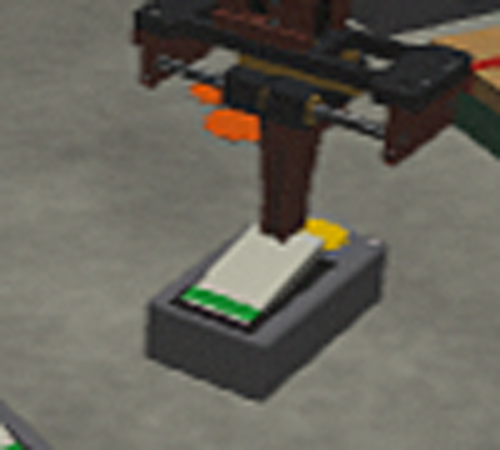

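The tip is on or just above the rocker face at crop (283,240), still with no force. Going on down.

Emit:
{"method": "servo_tool", "body": {
  "plan": [
    [[0.1, 0, 0, 0, 0, 0, 0], [0.2, 0, 0, 0, 0, 0, 0], [0.3, 0, 0, 0, 0, 0, 0], [0.3, 0, 0, 0, 0, 0, 0]]
  ]
}}

```text
t: 4.78
ee_pos: [476.9, 221.5, 42.9]
orientation: [-0.338, 1.544, 0.339]
ft_force: [-1.8, 2.5, 4.2]
width: 0.4
```

Emit:
{"method": "servo_tool", "body": {
  "plan": [
    [[0.1, 0, 0, 0, 0, 0, 0], [0.2, 0, 0, 0, 0, 0, 0], [0.3, 0, 0, 0, 0, 0, 0], [0.3, 0, 0, 0, 0, 0, 0]]
  ]
}}

```text
t: 5.12
ee_pos: [477.0, 221.2, 39.6]
orientation: [-0.339, 1.544, 0.339]
ft_force: [-0.2, 1.8, 3.3]
width: 0.5
```

```bash
python3 -c "
from h import *
go([477,221,42],2.01)
im=ctrl.get_image('scene')[:,:,::-1];cv2.imwrite('pics/d3.png',cv2.resize(im[120:210,260:360],None,fx=5,fy=5,interpolation=2))
"
```

```text
t 5.1167 pos [477.  221.2  39.6] f [-0.2  1.8  3.3] w 0.5 q [ 0.41  0.54  1.94 -0.    0.66 -0.02]
shift cm [-0.24 -0.02 -0.01] turn [-0.007  0.     0.   ]
```

View pics/d3.png

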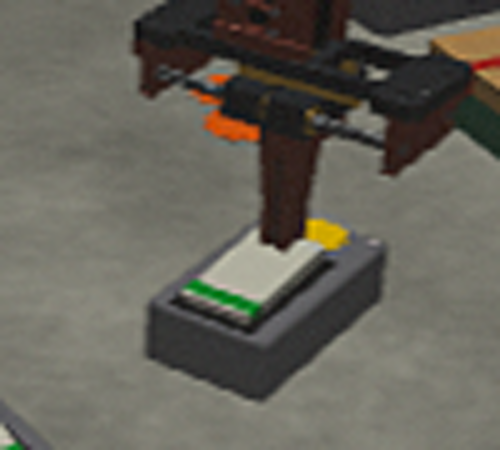

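Contact came at about TCP z = 45. The force is now falling and the rocker is close to level. I'll push about 6 mm more.

Emit:
{"method": "servo_tool", "body": {
  "plan": [
    [[0.1, 0, 0, 0, 0, 0, 0], [0.2, 0, 0, 0, 0, 0, 0], [0.3, 0, 0, 0, 0, 0, 0], [0.4, 0, 0, 0, 0, 0, 0], [0.4, 0, 0, 0, 0, 0, 0], [0.4, 0, 0, 0, 0, 0, 0]]
  ]
}}

```text
t: 5.67
ee_pos: [476.6, 221.0, 35.5]
orientation: [-0.339, 1.545, 0.339]
ft_force: [0.4, -0.6, 0.5]
width: 0.6
```

```bash
python3 -c "
from h import *
go([477,221,42],2.01)
im=ctrl.get_image('scene')[:,:,::-1];cv2.imwrite('pics/d4.png',cv2.resize(im[120:210,260:360],None,fx=5,fy=5,interpolation=2))
"
```

```text
t 5.6667 pos [476.6 221.   35.5] f [ 0.4 -0.6  0.5] w 0.6 q [ 0.41  0.55  1.94 -0.    0.65 -0.02]
shift cm [-0.65 -0.02  0.04] turn [-0.007 -0.001  0.   ]
```

View pics/d4.png

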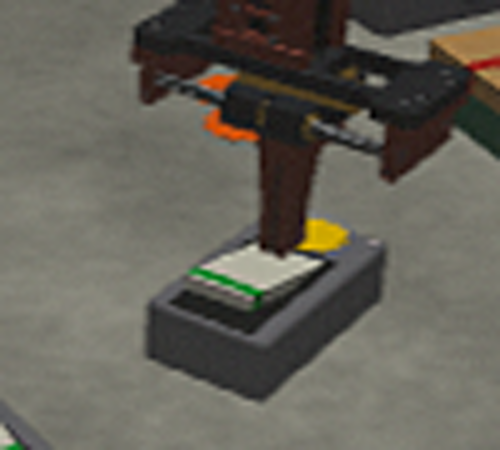

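The yellow rocker has snapped over: its band end is up, with a dark gap at crop (225,310), and the force is zero. Next I'll lift and go to pink.

Emit:
{"method": "servo_tool", "body": {
  "plan": [
    [[-2, 0, 0, 0, 0, 0, 0], [-5, 0, 0, 0, 0, 0, 0], [-8.5, 0, 0, 0, 0, 0, 0], [-12, 0, 0, 0, 0, 0, 0], [-12, 0, 0, 0, 0, 0, 0]]
  ]
}}

```text
t: 6.13
ee_pos: [480.5, 222.8, 161.9]
orientation: [-0.337, 1.534, 0.34]
ft_force: [2.4, 0.6, 2.1]
width: 0.2
```

```bash
python3 -c "
from h import *
go([570,-243,150],.66)"
```

```text
t 6.1333 pos [480.5 222.8 161.9] f [2.4 0.6 2.1] w 0.2 q [ 0.41  0.34  1.88  0.    0.91 -0.02]
shift cm [  1.08 -46.05 -11.38] turn [ 1.343  0.009 -0.007]
```

Emit:
{"method": "servo_tool", "body": {
  "plan": [
    [[0, -3.2, -0.8, 0.1, 0, 0, 0], [0, -6.4, -1.6, 0.2, 0, 0, 0], [0, -9.6, -2.4, 0.3, 0, 0, 0], [0, -12.8, -3.2, 0.4, 0, 0, 0], [0, -16, -4, 0.5, 0, 0, 0], [0, -19.2, -4.8, 0.6, 0, 0, 0], [0, -22.4, -5.6, 0.7, 0, 0, 0], [0, -25.6, -6.4, 0.8, 0, 0, 0]]
  ]
}}

```text
t: 6.8
ee_pos: [525.7, -39.7, 155.5]
orientation: [0.293, 1.551, -0.293]
ft_force: [0.4, -0.6, 0.2]
width: 0.7
```

```bash
python3 -c "
from h import *
go([570,-243,150],.66)"
```

```text
t 6.8 pos [525.7 -39.7 155.5] f [ 0.4 -0.6  0.2] w 0.7 q [-0.1   0.35  1.89  0.    0.9   0.28]
shift cm [  0.55 -17.32  11.53] turn [ 0.538 -0.     0.   ]
```

Emit:
{"method": "servo_tool", "body": {
  "plan": [
    [[0, -2.4, 1.6, 0.08, 0, 0, 0], [0, -4.8, 3.2, 0.16, 0, 0, 0], [0, -7.2, 4.8, 0.24, 0, 0, 0], [0, -9.6, 6.4, 0.32, 0, 0, 0], [0, -12, 8, 0.4, 0, 0, 0], [0, -14.4, 9.6, 0.48, 0, 0, 0], [0.3, -17.3, 11.5, 0.54, 0, 0, 0], [0.5, -17.3, 11.5, 0.54, 0, 0, 0]]
  ]
}}

```text
t: 7.47
ee_pos: [572.2, -246.0, 150.6]
orientation: [0.712, 1.447, -0.714]
ft_force: [-0.6, -0.7, 0.2]
width: 0.6
```

```bash
python3 -c "
from h import *
go([570,-243,75],.66)
a=ctrl.get_image('scene')[:,:,::-1];cv2.imwrite('pics/e1.png',cv2.resize(a[130:280,80:360],None,fx=2.8,fy=2.8,interpolation=2))
cv2.imwrite('pics/e1t.png',ctrl.get_image('top')[:,:,::-1])"
```

```text
t 7.4667 pos [ 572.2 -246.   150.6] f [-0.6 -0.7  0.2] w 0.6 q [-0.42  0.49  1.68 -0.    0.97  0.49]
shift cm [ 7.56  0.   -0.4 ] turn [-0.003  0.003 -0.   ]
```

View pics/e1.png

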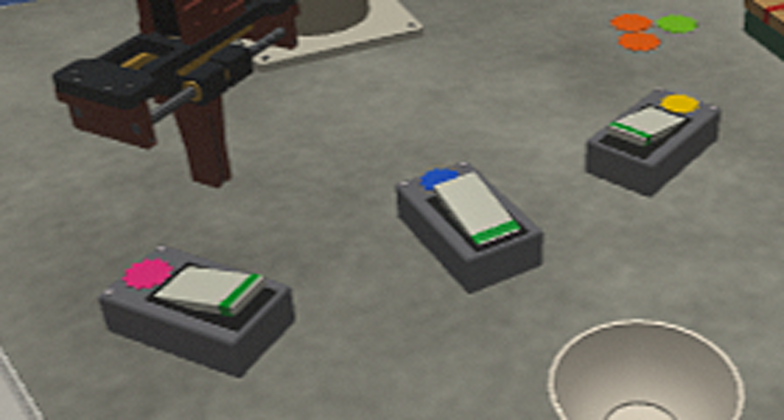

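View pics/e1t.png

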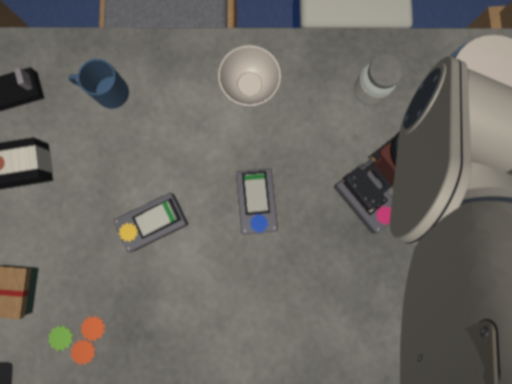

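Yellow is off, blue is on and pink is still off, with its band up at about (242,292) in the crop. The fingers are above pink's band end, so I'll descend.

Emit:
{"method": "servo_tool", "body": {
  "plan": [
    [[2.5, 0, -0.3, 0, 0, 0, 0], [5, 0, -0.3, 0, 0, 0, 0], [7.5, 0, -0.3, 0, 0, 0, 0], [9, 0, -0.3, 0, 0, 0, 0], [9.5, 0, -0.3, 0, 0, 0, 0], [9.5, 0, -0.3, 0, 0, 0, 0], [9.5, 0, -0.3, 0, 0, 0, 0]]
  ]
}}

```text
t: 8.15
ee_pos: [569.3, -237.8, 56.3]
orientation: [0.708, 1.452, -0.708]
ft_force: [0.4, -0.0, 1.2]
width: 0.3
```

```bash
python3 -c "
from h import *
go([570,-243,36],.66)
a=ctrl.get_image('scene')[:,:,::-1];cv2.imwrite('pics/e2.png',cv2.resize(a[170:270,100:220],None,fx=5,fy=5,interpolation=2))"
```

```text
t 8.15 pos [ 569.3 -237.8   56.3] f [ 0.4 -0.   1.2] w 0.3 q [-0.41  0.61  1.73  0.    0.8   0.49]
shift cm [ 2.03 -0.27  0.45] turn [ 0.004  0.    -0.   ]
```

View pics/e2.png

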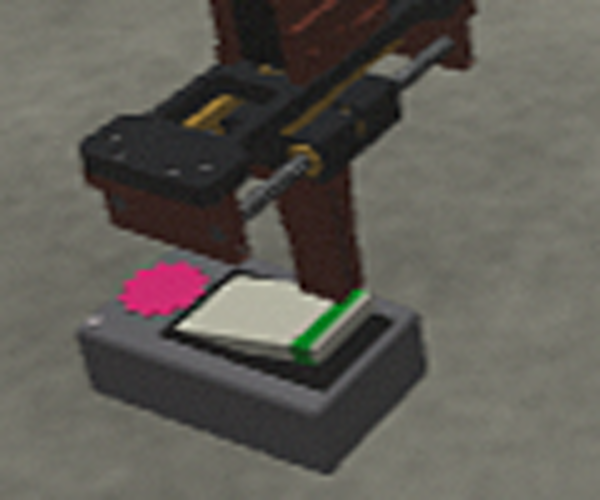

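The tip is at crop (335,298), above the band end and slightly towards the far side. I'll correct the centring by 4 mm and press down in small steps.

Emit:
{"method": "servo_tool", "body": {
  "plan": [
    [[0, -0.2, 0.4, 0, 0, 0, 0], [0.3, -0.2, 0.4, 0, 0, 0, 0], [0.6, -0.2, 0.4, 0, 0, 0, 0], [0.9, -0.2, 0.4, 0, 0, 0, 0], [1.1, -0.2, 0.4, 0, 0, 0, 0], [1.2, -0.2, 0.4, 0, 0, 0, 0], [1.3, -0.2, 0.4, 0, 0, 0, 0]]
  ]
}}

```text
t: 8.78
ee_pos: [570.2, -242.7, 42.9]
orientation: [0.709, 1.452, -0.708]
ft_force: [0.4, 1.9, 3.1]
width: 0.5
```

Emit:
{"method": "servo_tool", "body": {
  "plan": [
    [[0.1, 0, 0, 0, 0, 0, 0], [0.2, 0, 0, 0, 0, 0, 0], [0.3, 0, 0, 0, 0, 0, 0], [0.4, 0, 0, 0, 0, 0, 0], [0.5, 0, 0, 0, 0, 0, 0], [0.6, 0, 0, 0, 0, 0, 0], [0.7, 0, 0, 0, 0, 0, 0]]
  ]
}}

```text
t: 9.37
ee_pos: [569.4, -242.9, 35.3]
orientation: [0.709, 1.453, -0.709]
ft_force: [-0.9, 0.2, 0.4]
width: 0.9
```

```bash
python3 -c "
from h import *
go([570,-243,36],.66)
a=ctrl.get_image('scene')[:,:,::-1];cv2.imwrite('pics/e3.png',cv2.resize(a[170:270,100:220],None,fx=5,fy=5,interpolation=2))"
```

```text
t 9.3667 pos [ 569.4 -242.9   35.3] f [-0.9  0.2  0.4] w 0.9 q [-0.42  0.64  1.73 -0.    0.77  0.49]
shift cm [-0.07  0.04  0.05] turn [ 0.003 -0.001  0.001]
```

View pics/e3.png

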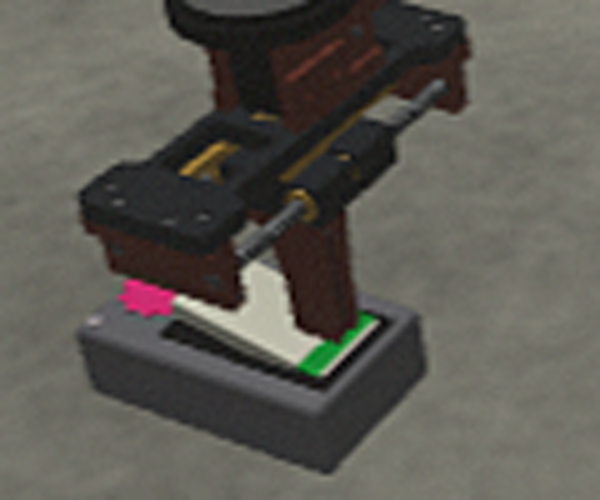

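The pink rocker has snapped over, with its band end down at crop (335,350). I'll lift clear and check.

Emit:
{"method": "servo_tool", "body": {
  "plan": [
    [[-2, 0, 0, 0, 0, 0, 0], [-5, 0, 0, 0, 0, 0, 0], [-8.5, 0, 0, 0, 0, 0, 0], [-12, 0, 0, 0, 0, 0, 0], [-15, 0, 0, 0, 0, 0, 0], [-15, 0, 0, 0, 0, 0, 0], [-15, 0, 0, 0, 0, 0, 0], [-15, 0, 0, 0, 0, 0, 0]]
  ]
}}

```text
t: 10.08
ee_pos: [569.2, -242.6, 184.9]
orientation: [0.709, 1.454, -0.709]
ft_force: [-0.9, 0.3, -0.7]
width: 0.6
```

```bash
python3 -c "
from h import *
go([570,-243,36],.66)
a=ctrl.get_image('scene')[:,:,::-1];cv2.imwrite('pics/e4.png',cv2.resize(a[130:280,80:360],None,fx=2.8,fy=2.8,interpolation=2))"
```

```text
t 10.0833 pos [ 569.2 -242.6  184.9] f [-0.9  0.3 -0.7] w 0.6 q [-0.42  0.44  1.66 -0.    1.04  0.49]
shift cm [14.89  0.05  0.1 ] turn [ 0.003 -0.001  0.001]
```

View pics/e4.png

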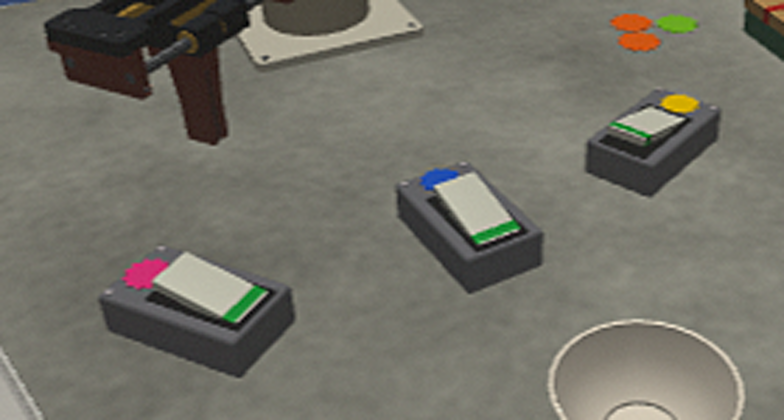

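The picture shows yellow off (band up at (630,133)), blue on (band down at (497,232)) and pink on (band down at (247,303)). The gripper is clear, so I'll hand in.

```bash
python3 -c "
from workcell import ctrl
print(ctrl.close_job())"
```

```text
the job is handed in; nothing more can be done
None
```

I switched the yellow-tagged rocker off first, then the pink-tagged one on, pressing each with closed fingers. The blue one was not touched, and I handed in at about 10 s.

- **Final picture:** it shows yellow with its band up (off), and pink and blue with their bands down (on). The gripper was about 150 mm clear, with wrist force near zero. The highest force I read was about 5 N.
- **Not measured:** I judged the rocker states by eye and did not compute the end-point heights.
- **Disagreement:** contact came about 25 mm lower in tool height than the stated fingertip length (14 mm ahead of the TCP) implies. Before contact, the scene picture already showed the closed tip about 20 mm higher than expected. I did not find the cause, so I lowered in small steps using force and pictures instead.

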